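Back the indexing turntable off one notch

ROBOT

A 6-joint arm with a two-finger parallel gripper is mounted at the origin on the work surface. World frame = base frame: x ahead of the robot, y to its left, z up, the work surface at z = 0. Lengths are in mm, angles in rad, forces in N, time in s.
With the tool pointing down it reaches from about 275 to 975 mm from the base axis. Payload 8.4 kg.
Tool frame: the origin (TCP) lies at the very end of the fingers, on their centre line; the grasp point (between the pads) lies 19 mm behind it; z points along the fingers, y is the line along which they close (so a half turn about z gives the same grasp; the last joint's range is limited). The gripper opens to 92 mm and grips with 3 to 60 N. Pads are 20 mm wide; open, the fingers measure 128 mm over their backs; the gripper's body (75 mm by 189 mm) begins 69 mm behind the grasp point.
Start: joints at [1.112, 0.353, 1.633, -0, 1.155, -0.002], TCP at [275.673, 560.921, 214.583] pointing down, gripper open.
Joint ranges: [-2.63, 2.63], [-0.92, 2.1], [0.06, 2.66], [-1.3, 4.44], [0, 2.69], [-3.02, 3.02]. Speed limits (rad/s): [2.22, 2.22, 2.79, 3.14, 3.14, 3.14].

INTERFACE

Orientations are given as a unit quaternion [w, x, y, z].
In Python, from workcell import * gives the robot as it stands. The module is installed in compiled form; this text tells all that it offers.
- The arm moves only by the tool move_arm, never from a script. Its argument "deltas" is a list of rows, each an object with "offset": the shift along the tool's x, y, z as a fraction of full scale, a list of three; "turn": the turn, a rotation vector about the tool's x, y, z as a fraction of full scale, a list of three. A call has 1 to 12 rows; each row is the pose to reach, as a shift and turn from the pose commanded when the call began, along the tool's axes at that moment; what a row does not reach only later rows make up. Full scale, the value 1, is 0.2 m for a shift and 90 degrees for a turn. A row lasts 1/10 s, in which the tool goes at most 50 mm and 8.59 degrees, less where a joint would pass 70% of its speed; a pose out of reach is approached as far as the arm can. A call with a number of a shift or a turn outside -1 to 1 is refused whole. A call with a gripper value outside its range is refused whole. "grip" is the opening, from 0 (shut) to 1 (fully open), set as the call begins (left out, the last holds). The fingers move at their own pace and stop on an object; "squeeze" is the grip in N (left out, the last holds). Time passes only in rows, so rows that repeat a pose let the fingers close. It gives the time, the measured TCP pose, the force, the opening and the grip force at its end, in the units of the state.
- read_state(): the state, without advancing time (a new reading comes with each control period).
- camera(name): name is "scene" or "top" or "wrist"; returns the picture (480x640x3 uint8, red, green, blue); there is no depth.
- camera_params(name): a dict with "intrinsics" (3x3 intrinsics, pixels), "cam_to_world" (4x4, takes a point from camera to world coordinates). Camera axes: x right, y up, looking along -z (the intrinsics and any distortion apply to the point x, -y, -z); pixel columns grow to the right and rows downward; lengths in mm; the calibration is good to about 2 mm. A picture is of the moment at which its call begins: read the wrist's pose just before it. camera_params takes no time and is no camera call; for the wrist camera it gives the pose at the moment of the call.
- hand_in(): hands the job in; it is judged then, once.
The state is a dict: "t": time; "q": joint angles; "qvel": joint speeds; "joint_torque": joint torques, N m; "eef_pos": TCP position; "ee_rot": TCP orientation; "force": force on the tool from outside, world axes, zero at the start; "ft_torque": the same for the moment, N m; "finger_gap": finger opening in mm; "grip_force": force on a finger pad.
Only numpy, scipy, OpenCV 4.12 (cv2) and the standard library are available. Lean on these libraries where they do the work, as an engineer would, in place of code of your own. Each camera call takes 0.05 s, during which the arm holds its last target. There are 200 camera calls.

TASK

The cake turntable on the bench has been clicked one notch too far. With a fingertip, push the ball on its ratchet pawl outward, away from the wheel, so that the pawl lifts and tips over to stay up; then push the wheel back exactly one notch, clockwise seen from above, by one of its upright pegs; and then push the ball in again so that the pawl drops right down between two teeth. Only push: do not grip or lift anything, leave the steel ring standing in the middle of the wheel and the other things on the bench where they are.

Things in the scene. Friction and masses are not known exactly. Their poses are not given: they have to be found in the camera images.
- stand: Grey base plate of the turntable, fixed to the bench: 250 mm in its x, 345 mm in its y (from y -128 to +217 mm), 12 mm thick. Origin on the bench under the wheel's axis; z up. Its +y axis points from the wheel's axis to the pawl ('outward')
- wheel_centre (a point): Point on the wheel's axis at its top face, 64 mm above the bench. The aluminium wheel is a level disc of radius 118 mm. On its rim (92 to 116 mm from the axis) stand 10 steel saw teeth 12 mm high, 36 degrees apart, with gaps about 25 mm wide between them
- pawl_hinge (a point): Middle of the pawl's level hinge pin (along the plate's x), 140 mm outward of the wheel's axis, 78 mm above the bench, between two upright cheeks (34 mm wide over the pin, top 93 mm above the bench). The pawl's arm reaches 43 mm from here towards the wheel, below the ball, and rises under it: its nose is about 108 mm above the bench when the ball is over the hinge
- wheel (a joint): Turn of the wheel in rad, counter-clockwise from above positive; starts near 0, with the pawl about in the middle of a tooth gap. Gaps are 0.628 rad (36 degrees) apart, so one notch back is -0.628; about 0.08 rad of play either way in a gap. While the pawl is down a tooth's upright face blocks it clockwise. It turns stiffly (about 1.5 N at a peg) and stays where it is left
- peg0 (a point): Top centre of an upright peg of the wheel, 12 mm thick and 40 mm tall (top 104 mm above the bench), 80 mm from the axis. The five pegs are 72 degrees apart; this is the first one counter-clockwise of the pawl at the start
- peg1 (a point): The next peg counter-clockwise, the same
- peg2 (a point): The next peg counter-clockwise, the same
- peg3 (a point): The next peg counter-clockwise, the same
- peg4 (a point): The last peg, the first one clockwise of the pawl at the start
- pawl (a joint): Lift of the pawl in rad: 0 down between two teeth, 1.15 thrown over and up at its stop. The ball's weight tips it: let go below about 0.65 it drops to 0, above about 0.8 it falls over to 1.15 and stays. Lifted above 0.5 it is clear of the teeth. On a tooth it rests at 0.1 to 0.4
- pawl_ball (a point): Centre of the steel ball (24 mm across) on the pawl's stem, 50 mm from the hinge pin. Pawl down: the ball leans over the rim, 111 mm out from the wheel's axis and 119 mm above the bench; pawl up: 166 mm out and 121 mm above the bench; at most 128 mm high on the way, straight over the hinge. About 1 N pushes it
- ring_mid (a point): Centre, half-way up, of a loose steel cake ring standing about the middle of the wheel, 68 mm across, 45 mm tall, top 109 mm above the bench; it rides round with the wheel
- nozzle_a: Loose steel piping nozzle, 28 mm wide, 42 mm tall, standing on the base plate beside the pawl; origin under its centre. Leave alone
- nozzle_b: The other nozzle, on the other side of the pawl, the same. Leave alone
- flask: Grey drinking flask, 72 mm wide, 210 mm tall, origin under its centre. Leave alone
- bowl: Steel bowl, 150 mm wide, 60 mm tall, origin under its centre. Leave alone
- tub: White plastic tub, 100 mm wide, 100 mm tall, origin under its centre. Leave alone
- palette: Palette knife with wooden handle, 260 mm long, lying flat beyond the turntable. Leave alone
Things that resemble listed ones, but are neither listed nor needed, are in the scene too. What is shaped like the part that bears ring_mid but orange or yellow is not meant.

How it is judged (in metres and radians):
On the way, in this order (a step that is already met when the one before it is completed fails the run):
1. the pawl is lifted and tipped over, the wheel not yet turned back (value of joint pawl above 0.9 rad and value of joint wheel above -0.2 rad), for 0.2 s.
2. the wheel is back one notch while the pawl is up (value of joint pawl above 0.5 rad and value of joint wheel between -0.7583 and -0.4983 rad), for 0.1 s.
At the end, for the whole second after the job is handed in: The wheel rests one notch (0.628 rad, within 0.13) clockwise of its zero, the pawl is fully down between two teeth (below 0.08 rad), and the ring stands upright within 25 mm of the wheel's axis (value of joint wheel between -0.7583 and -0.4983 rad and value of joint pawl below 0.08 rad and angular speed of wheel below 0.05 rad/s and horizontal distance between ring_mid and wheel_centre below 0.025 m and angle between ring_mid's own z axis and vertical below 0.1 rad); the robot touches nothing.
It fails at once if the ring is lifted off the wheel or tipped (z of ring_mid in the frame of stand above 0.1 m or angle between ring_mid's own z axis and vertical above 0.4 rad).
It fails at once if the wheel is run forward (value of joint wheel above 0.3 rad).
It fails at once if the wheel is pushed back two notches (value of joint wheel below -1.1 rad).
It fails at once if a nozzle, the flask, the bowl, the tub or the palette knife is moved (distance of any of nozzle_a, nozzle_b, flask, bowl, tub, palette from where it was at the start of the episode above 0.02 m).
It also fails if it takes over 67 s, if anything falls off the work surface, if the arm or the gripper's body presses on something with over 40 N, if the wrist force passes 120 N, or if a joint passes its speed limit or range.

## Working session

There is one attempt and no reset: what is moved stays moved. The work goes in short steps, Python scripts to look and compute and a tool call to move; the robot and the scene stay as the last step left them, time stands still between calls to the robot, and variables do not carry over. Pictures are saved under pics/ and viewed, at most 10 in all, crops included, and the job is handed in when it is done.

Besides the shell and the picture viewer there is one more tool, called after ">>>" by a JSON object that holds its "name" and its "arguments", one argument or row to a line. move_arm: Moves the arm, as the interface text tells. Shift numbers are shares of 0.2 m and turn numbers shares of 90 degrees, none past 1 either way. Its arguments: {"type":"object","properties":{"deltas":{"type":"array","items":{"type":"object","properties":{"offset":{"type":"array","items":{"type":"number","minimum":-1,"maximum":1}},"turn":{"type":"array","items":{"type":"number","minimum":-1,"maximum":1}}}}},"grip":{"type":"number"},"squeeze":{"type":"number"}},"required":["deltas"]}

```bash
mkdir -p pics; python3 - <<'E'
from workcell import *
import cv2,numpy as np
s=read_state();print(s['t'],s['eef_pos'],s['ee_rot'],s['finger_gap'])
for n in("scene","top"):
    im=camera(n);cv2.imwrite(f"pics/{n}0.png",im[:,:,::-1]);p=camera_params(n);print(n,p)
E
```

```text
0.0 [275.45541927 560.46070143 213.8592789 ] [-1.70341086e-04  2.26449473e-01  9.74022654e-01 -6.90526437e-04] 91.6769542881224
scene {'intrinsics': array([[508.5929766 ,   0.        , 320.04375522],
       [  0.        , 508.5929766 , 245.83521534],
       [  0.        ,   0.        ,   1.        ]]), 'cam_to_world': array([[ 4.02582994e-01, -6.12691269e-01,  6.80100244e-01,
         1.37823266e+03],
       [ 9.15370792e-01,  2.65542778e-01, -3.02627406e-01,
        -3.53291178e+02],
       [ 4.82146176e-03,  7.44376546e-01,  6.67742699e-01,
         8.23021147e+02],
       [ 0.00000000e+00,  0.00000000e+00,  0.00000000e+00,
         1.00000000e+00]])}
top {'intrinsics': array([[447.0031224 ,   0.        , 318.20548818],
       [  0.        , 447.0031224 , 237.69652253],
       [  0.        ,   0.        ,   1.        ]]), 'cam_to_world': array([[ 4.31929151e-04,  9.98412663e-01, -5.63202168e-02,
         5.59709965e+02],
       [-9.99284041e-01, -1.69974192e-03, -3.77957310e-02,
        -4.90982910e+01],
       [-3.78314663e-02,  5.62962189e-02,  9.97697106e-01,
         1.05990747e+03],
       [ 0.00000000e+00,  0.00000000e+00,  0.00000000e+00,
         1.00000000e+00]])}
```

View pics/scene0.png

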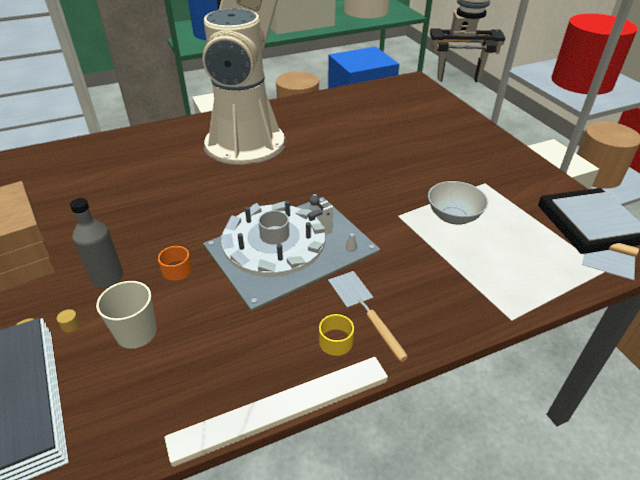

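View pics/top0.png

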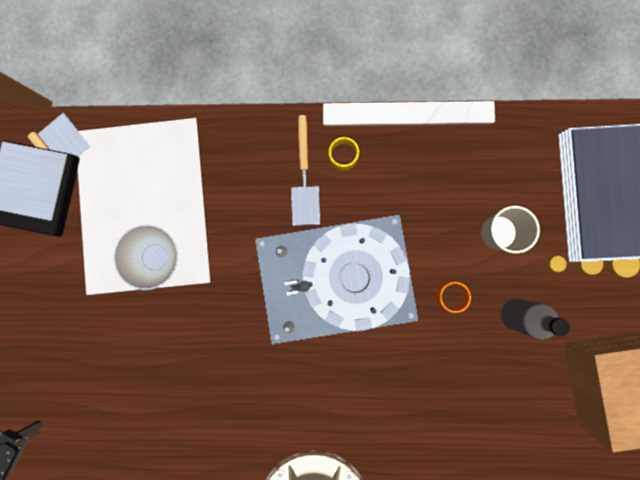

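The scene view shows the turntable at mid-bench. In the top view the plate's corners are at about (256,238), (400,215), (417,321) and (272,344). The wheel's centre is near (355,277), the pawl is at about (298,287) on the left (world +y), and the nozzles are at (281,251) and (288,327).

```bash
cat > h.py <<'E'
import cv2,numpy as np
from workcell import *
def ray(p,uv):
    d=np.linalg.inv(p['intrinsics'])@np.array([uv[0],uv[1],1.]);d=d*[1,-1,-1]
    T=p['cam_to_world'];return T[:3,3],T[:3,:3]@d
def onz(p,uv,z):
    o,d=ray(p,uv);return (o+d*(z-o[2])/d[2])
def proj(p,X):
    T=p['cam_to_world'];c=T[:3,:3].T@(np.asarray(X,float)-T[:3,3]);v=p['intrinsics']@(c*[1,-1,-1]);return v[:2]/v[2]
E
python3 - <<'E'
from h import *
p=camera_params("top");im=cv2.imread("pics/top0.png")
hsv=cv2.cvtColor(im,cv2.COLOR_BGR2HSV)
roi=np.zeros(im.shape[:2],np.uint8);roi[205:352,245:430]=255
b=im.astype(int)
m=((b[:,:,0]>b[:,:,2]-5)&(im.max(2)>70)).astype(np.uint8)*255&roi
m[:228,:322]=0 # palette
m=cv2.morphologyEx(m,cv2.MORPH_OPEN,np.ones((3,3)))
c=max(cv2.findContours(m,0,2)[0],key=cv2.contourArea)
r=cv2.minAreaRect(c);B=cv2.boxPoints(r);print(r)
W=np.array([onz(p,u,12)[:2] for u in B]);print(W,[np.linalg.norm(W[i]-W[i-1]) for i in range(4)])
c0=W.mean(0)
# long axis toward +y
e=[W[i]-W[i-1] for i in range(4)];L=max(e,key=np.linalg.norm);L=L/np.linalg.norm(L);L*=np.sign(L[1])
ax=c0-L*44.5;print("axis from plate",ax,"outward",L)
w=(im.min(2)>165).astype(np.uint8)*255&roi
w=cv2.morphologyEx(w,cv2.MORPH_OPEN,np.ones((3,3)))
cc=max(cv2.findContours(w,0,2)[0],key=cv2.contourArea);E=cv2.fitEllipse(cv2.convexHull(cc));print(E,onz(p,E[0],64),onz(p,E[0],76))
crop=im[205:355,245:430];cv2.imwrite("pics/c1.png",cv2.resize(crop,None,fx=4.3,fy=4,interpolation=cv2.INTER_CUBIC)[:600,:800])
q=camera_params("scene");s=cv2.imread("pics/scene0.png")[185:310,195:385]
cv2.imwrite("pics/c2.png",cv2.resize(s,None,fx=4.2,fy=4.2,interpolation=cv2.INTER_CUBIC))
E
```

```text
((335.79730224609375, 279.7838134765625), (108.0101318359375, 148.2878875732422), 80.53767395019531)
[[ 616.74300958  142.89212327]
 [ 673.32459551 -201.0694148 ]
 [ 426.38094243 -239.33936115]
 [ 368.35529499   99.17350816]] [np.float64(252.20581687957417), np.float64(348.5843019048341), np.float64(249.89148963733936), np.float64(343.4500523367058)]
axis from plate [528.42412174 -93.49564771] outward [-0.16231823  0.98673846]
((355.66217041015625, 276.65911865234375), (107.19804382324219, 107.64259338378906), 133.5804901123047) [529.34156669 -94.44031774  64.        ] [529.707485  -93.8939775  76.       ]
```

View pics/c1.png

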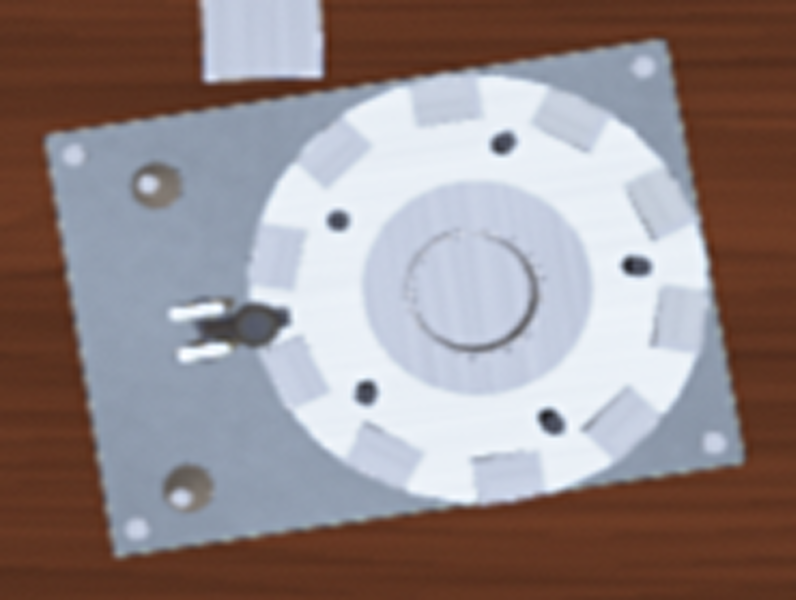

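View pics/c2.png

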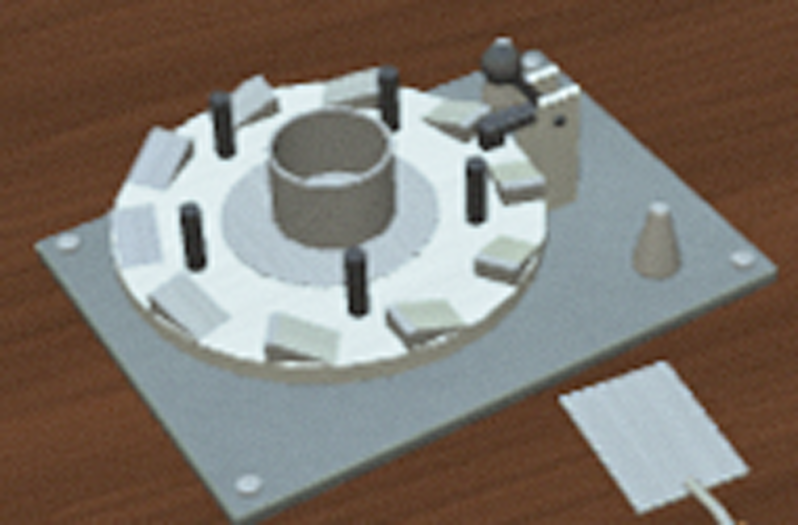

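The crops show the pawl down, with its ball at top-image (304,286). The five black pegs are at crop (338,220), (503,143), (637,265), (551,422) and (366,392). The ring is near the centre of the wheel.

```bash
python3 - <<'E'
from h import *
p=camera_params("top");q=camera_params("scene")
f=lambda c:(c[0]/4.3+245-.4,c[1]/4+205-.4)
A=np.array([529.,-94]);o=np.array([-.162,.987])
for c,z in [((366,392),104),((551,422),104),((637,265),104),((503,143),104),((338,220),104),((253,325),119),((475,290),109)]:
    X=onz(p,f(c),z)[:2]-A;print(X,np.hypot(*X),np.degrees(np.arctan2(X[1],X[0])),"out",X@o)
# scene: ball, ring top centre
for c,z in [((500,60),119),((332,148),109),((388,76),104),((476,165),104),((220,98),104),((190,210),104),((356,255),104)]:
    X=onz(q,(c[0]/4.2+195-.4,c[1]/4.2+185-.4),z)[:2]-A;print("s",X,np.hypot(*X),np.degrees(np.arctan2(X[1],X[0])),"out",X@o)
E
```

```text
[-53.4409528   56.58886503] 77.8346650406173 133.36123604216928 out 64.51064414034737
[-68.85229286 -34.33661125] 76.93920394910121 -153.49458554206424 out -22.736163857760495
[ 13.96716529 -77.12579467] 78.38029031731283 -79.73521797500622 out -78.38584011954693
[ 78.83962454 -11.5455355 ] 79.68052325922687 -8.331363219785402 out -24.167462708792893
[37.77947735 70.40517669] 79.90105014158937 61.781955504640244 out 63.369634066050764
[-17.38904211 111.53276377] 112.88018505787392 98.86162627480415 out 112.89986265850354
[0.78234352 2.87216618] 2.9768103668765544 74.76297756391318 out 2.70808837271711
s [-22.40574732 111.62113764] 113.84768719847382 101.35016199514018 out 113.79979391390918
s [1.49034864 4.38370867] 4.6301231951852975 71.22328252360491 out 4.085283978929933
s [-52.03483582  56.46160129] 76.78239745728811 132.66356959657244 out 64.15724387477238
s [39.28230619 71.29368717] 81.39956639634634 61.145553515132775 out 64.00313563111933
s [-69.94378894 -35.34005265] 78.36487052746315 -153.19419014968616 out -23.549738160113943
s [ 14.35854665 -78.29679886] 79.60249100648895 -79.60821575326305 out -79.60502503718453
s [ 81.12069039 -11.83380247] 81.97929793270832 -8.299705089862492 out -24.821514880219922
```

>>> {"name": "move_arm", "arguments": {
  "deltas": [
    {"offset": [-0.2,-0.175,0]},
    {"offset": [-0.4,-0.35,0]},
    {"offset": [-0.6,-0.525,0]},
    {"offset": [-0.8,-0.7,0]},
    {"offset": [-0.8,-0.7,0]}
  ],
  "grip": 0,
  "squeeze": 10
}}

```text
invalid input at $.deltas[0]: expected keys offset, turn
```

>>> {"name": "move_arm", "arguments": {
  "deltas": [
    {"offset": [-0.2,-0.175,0]},
    {"offset": [-0.4,-0.35,0]},
    {"offset": [-0.6,-0.525,0]},
    {"offset": [-0.8,-0.7,0]},
    {"offset": [-0.8,-0.7,0]}
  ]
}}

```text
invalid input at $.deltas[0]: expected keys offset, turn
```

>>> {"name": "move_arm", "arguments": {
  "deltas": [
    {"offset": [-0.2,-0.17,0],"turn": [0,0,0.09]},
    {"offset": [-0.4,-0.34,0],"turn": [0,0,0.18]},
    {"offset": [-0.6,-0.51,0],"turn": [0,0,0.27]},
    {"offset": [-0.79,-0.69,0],"turn": [0,0,0.36]},
    {"offset": [-0.79,-0.69,0],"turn": [0,0,0.45]},
    {"offset": [-0.79,-0.69,0],"turn": [0,0,0.54]},
    {"offset": [-0.79,-0.69,0],"turn": [0,0,0.606]},
    {"offset": [-0.79,-0.69,0],"turn": [0,0,0.606]},
    {"offset": [-0.79,-0.69,0],"turn": [0,0,0.606]}
  ]
}}

```text
t: 1.0
eef_pos: [356.5, 367.3, 214.4]
ee_rot: [-0.0, 0.646, 0.763, -0.0]
force: [0.9, -0.7, 0.0]
finger_gap: 92.1
grip_force: 0.0
```

>>> {"name": "move_arm", "arguments": {
  "deltas": [
    {"offset": [-0.2,0.05,0],"turn": [0,0,0]},
    {"offset": [-0.4,0.1,0],"turn": [0,0,0]},
    {"offset": [-0.6,0.15,0],"turn": [0,0,0]},
    {"offset": [-0.8,0.2,0],"turn": [0,0,0]},
    {"offset": [-1,0.25,0],"turn": [0,0,0]},
    {"offset": [-1,0.25,0],"turn": [0,0,0]}
  ],
  "grip": 0,
  "squeeze": 10
}}

```text
t: 1.6
eef_pos: [439.5, 174.7, 214.6]
ee_rot: [0.001, 0.648, 0.762, -0.0]
force: [-0.5, 0.3, 0.4]
finger_gap: 46.0
grip_force: 0.0
```

>>> {"name": "move_arm", "arguments": {
  "deltas": [
    {"offset": [-0.2,0.05,0],"turn": [0,0,0]},
    {"offset": [-0.4,0.1,0],"turn": [0,0,0]},
    {"offset": [-0.6,0.15,0],"turn": [0,0,0]},
    {"offset": [-0.8,0.2,0],"turn": [0,0,0]},
    {"offset": [-1,0.24,0],"turn": [0,0,0]},
    {"offset": [-1,0.24,0],"turn": [0,0,0]},
    {"offset": [-1,0.24,0],"turn": [0,0,0]}
  ]
}}

```text
t: 2.3
eef_pos: [517.8, -11.5, 214.2]
ee_rot: [-0.0, 0.647, 0.762, -0.0]
force: [0.9, 1.1, -0.7]
finger_gap: 0.8
grip_force: 0.0
```

>>> {"name": "move_arm", "arguments": {
  "deltas": [
    {"offset": [-0.07,0,0.15],"turn": [0,0,0]},
    {"offset": [-0.07,0,0.3],"turn": [0,0,0]},
    {"offset": [-0.07,0,0.4],"turn": [0,0,0]},
    {"offset": [-0.07,0,0.46],"turn": [0,0,0]},
    {"offset": [-0.07,0,0.46],"turn": [0,0,0]}
  ]
}}

```text
t: 2.8
eef_pos: [518.9, -24.1, 121.3]
ee_rot: [-0.001, 0.647, 0.763, -0.001]
force: [0.2, -0.2, 0.1]
finger_gap: 0.5
grip_force: 0.0
```

```bash
python3 - <<'E'
from h import *
print(read_state()['eef_pos'])
a=camera("scene")[150:300,215:400,::-1];b=camera("wrist")[:,:,::-1]
cv2.imwrite("pics/d.png",np.hstack([cv2.resize(a,(440,357),interpolation=2),cv2.resize(b,(360,270)).copy() if 0 else cv2.copyMakeBorder(cv2.resize(b,(360,270)),0,87,0,0,0)]))
E
```

```text
[518.92253173 -24.05804483 121.31734551]
```

View pics/d.png

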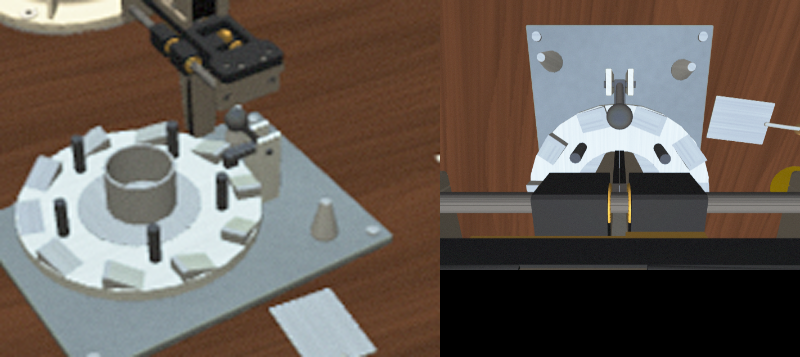

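The finger stands behind the ball and lines up with it: both are at wrist-view column 620. I'll push outward slowly.

>>> {"name": "move_arm", "arguments": {
  "deltas": [
    {"offset": [0.05,0,0],"turn": [0,0,0]},
    {"offset": [0.09,0,0],"turn": [0,0,0]},
    {"offset": [0.12,0,0],"turn": [0,0,0]},
    {"offset": [0.15,0,-0.005],"turn": [0,0,0]},
    {"offset": [0.18,0,-0.01],"turn": [0,0,0]},
    {"offset": [0.21,0,-0.015],"turn": [0,0,0]},
    {"offset": [0.24,0,-0.02],"turn": [0,0,0]},
    {"offset": [0.27,0,-0.025],"turn": [0,0,0]},
    {"offset": [0.3,0,-0.025],"turn": [0,0,0]},
    {"offset": [0.32,0,-0.025],"turn": [0,0,0]},
    {"offset": [0.32,0,-0.025],"turn": [0,0,0]}
  ]
}}

```text
t: 4.0
eef_pos: [509.8, 38.5, 128.1]
ee_rot: [0.0, 0.647, 0.762, 0.0]
force: [0.5, 0.1, -0.3]
finger_gap: 0.6
grip_force: 0.0
```

```bash
python3 - <<'E'
from h import *
print(read_state()['eef_pos'],read_state()['force'])
a=camera("scene")[150:300,215:400,::-1];b=camera("wrist")[:,:,::-1]
cv2.imwrite("pics/e.png",np.hstack([cv2.resize(a,(440,357),interpolation=2),cv2.copyMakeBorder(cv2.resize(b,(360,270)),0,87,0,0,0)]))
E
```

```text
[509.78773697  38.50879719 128.0901686 ] [ 0.49214513  0.14744708 -0.32288281]
```

View pics/e.png

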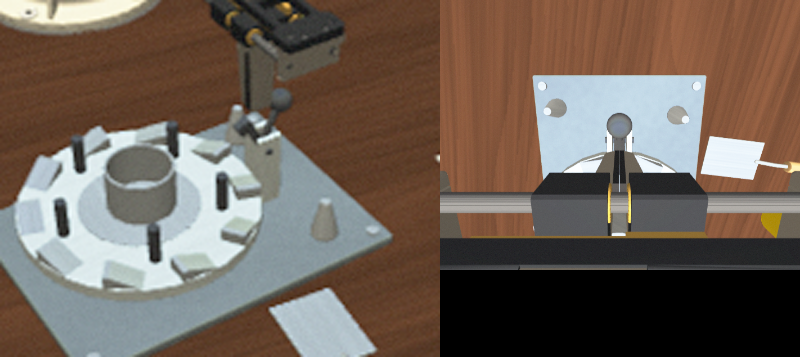

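The pawl is up and clear of the finger, with the ball leaning outward at (282,100) in the left panel. Next I'll lift and go to peg1.

>>> {"name": "move_arm", "arguments": {
  "deltas": [
    {"offset": [0,0,-0.12],"turn": [0,0,0]},
    {"offset": [0,0,-0.235],"turn": [0,0,0]},
    {"offset": [-0.2,-0.1,-0.235],"turn": [0,0,0]},
    {"offset": [-0.4,-0.2,-0.235],"turn": [0,0,0]},
    {"offset": [-0.6,-0.3,-0.235],"turn": [0,0,0]},
    {"offset": [-0.8,-0.39,-0.235],"turn": [0,0,0]},
    {"offset": [-0.92,-0.39,-0.235],"turn": [0,0,0]},
    {"offset": [-0.92,-0.39,-0.1],"turn": [0,0,0]},
    {"offset": [-0.92,-0.39,0.05],"turn": [0,0,0]},
    {"offset": [-0.92,-0.39,0.15],"turn": [0,0,0]},
    {"offset": [-0.92,-0.39,0.2],"turn": [0,0,0]},
    {"offset": [-0.92,-0.39,0.2],"turn": [0,0,0]}
  ]
}}

```text
t: 5.3
eef_pos: [461.5, -156.0, 86.2]
ee_rot: [-0.001, 0.648, 0.762, -0.001]
force: [-0.1, -0.2, -0.2]
finger_gap: 0.7
grip_force: 0.0
```

>>> {"name": "move_arm", "arguments": {
  "deltas": [
    {"offset": [0.04,0,0],"turn": [0,0,0]},
    {"offset": [0.07,0,0],"turn": [0,0,0]},
    {"offset": [0.1,0,0],"turn": [0,0,0]},
    {"offset": [0.13,0,0],"turn": [0,0,0]},
    {"offset": [0.16,0,0],"turn": [0,0,0]},
    {"offset": [0.19,0,0],"turn": [0,0,0]},
    {"offset": [0.22,0,0],"turn": [0,0,0]},
    {"offset": [0.24,0,0],"turn": [0,0,0]},
    {"offset": [0.26,0,0],"turn": [0,0,0]},
    {"offset": [0.27,0,0],"turn": [0,0,0]},
    {"offset": [0.27,0,0],"turn": [0,0,0]}
  ]
}}

```text
t: 6.4
eef_pos: [453.6, -102.7, 87.5]
ee_rot: [-0.0, 0.648, 0.762, 0.0]
force: [-0.2, 0.1, -0.4]
finger_gap: 0.4
grip_force: 0.0
```

```bash
python3 - <<'E'
from h import *
print(read_state()['eef_pos'],read_state()['force'])
q=camera_params("scene");A=[531,-93.5]
im=camera("scene")[:,:,::-1];a=im[165:290,205:395]
cv2.imwrite("pics/f.png",cv2.resize(a,None,fx=4,fy=4,interpolation=2))
for a in np.arange(133.5,480,72)-36: print(a,4*(proj(q,[A[0]+80*np.cos(np.radians(a)),A[1]+80*np.sin(np.radians(a)),104])-[205,165]))
E
```

```text
[ 453.63980525 -102.68197229   87.51027578] [-0.24967551  0.08327063 -0.41906812]
97.5 [393.27809631 183.21811155]
169.5 [246.88037138 144.40138398]
241.5 [127.31112293 220.56407418]
313.5 [200.79052673 316.35968711]
385.5 [374.53722764 290.38239191]
```

View pics/f.png

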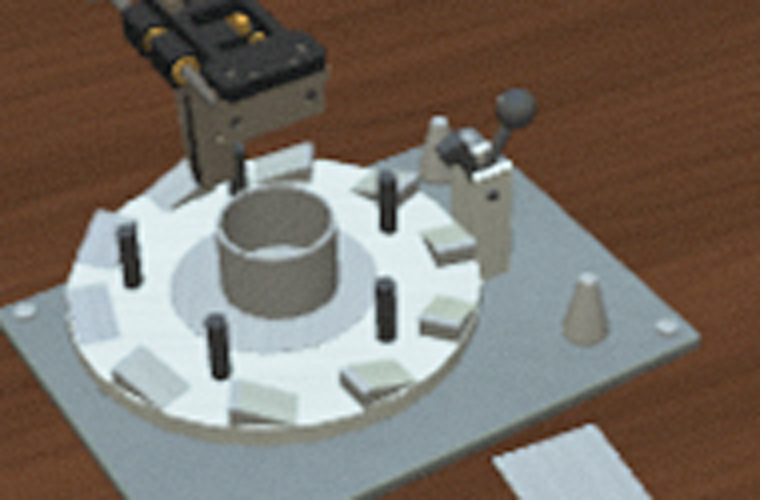

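The pegs are now at crop (386,177), (238,150), (128,229), (217,320) and (386,284). The pawl is still up.

```bash
cat > ang.py <<'E'
from h import *
def ang(cs,A=(531.6,-93.5),k=4,off=(205,165)):
    q=camera_params("scene");r=[]
    for c in cs:
        X=onz(q,(c[0]/k+off[0]-.4,c[1]/k+off[1]-.4),103)[:2]-np.array(A);r.append(np.degrees(np.arctan2(X[1],X[0]))%72)
    return np.array(r)
E
python3 - <<'E'
from ang import *
a=ang([(388,76),(220,98),(190,210),(356,255),(476,165)],k=4.2,off=(195,185))
b=ang([(386,177),(238,150),(128,229),(217,320),(386,284)]);print(a,b)
print(a.mean(),((b-40)%72+40).mean())
E
```

```text
[62.73852617 61.70023899 61.68403144 63.20045058 63.48056672] [33.11417716 30.20874269 28.56933553 30.59062271 32.39977975]
62.560762778791364 102.97653156732076
```

>>> {"name": "move_arm", "arguments": {
  "deltas": [
    {"offset": [0.015,0,0],"turn": [0,0,0]},
    {"offset": [0.028,0,0],"turn": [0,0,0]},
    {"offset": [0.028,0,0],"turn": [0,0,0]},
    {"offset": [0.028,0,0],"turn": [0,0,0]}
  ]
}}

```text
t: 6.85
eef_pos: [452.5, -97.3, 87.5]
ee_rot: [-0.0, 0.648, 0.762, -0.0]
force: [0.4, -1.2, -0.2]
finger_gap: 0.6
grip_force: 0.0
```

>>> {"name": "move_arm", "arguments": {
  "deltas": [
    {"offset": [-0.05,0,0],"turn": [0,0,0]},
    {"offset": [-0.1,0,0],"turn": [0,0,0]},
    {"offset": [-0.1,0,-0.2],"turn": [0,0,0]},
    {"offset": [-0.1,0,-0.4],"turn": [0,0,0]},
    {"offset": [-0.1,0,-0.55],"turn": [0,0,0]},
    {"offset": [-0.1,0,-0.55],"turn": [0,0,0]},
    {"offset": [-0.1,0,-0.55],"turn": [0,0,0]}
  ]
}}

```text
t: 7.55
eef_pos: [456.4, -118.0, 197.8]
ee_rot: [0.001, 0.648, 0.762, 0.0]
force: [-0.3, 0.6, -0.7]
finger_gap: 0.6
grip_force: 0.0
```

```bash
python3 - <<'E'
from h import *
print(read_state()['eef_pos'],read_state()['force'])
a=camera("scene")[165:290,205:395,::-1]
cv2.imwrite("pics/g.png",cv2.resize(a,None,fx=4,fy=4,interpolation=2))
E
```

```text
[ 456.36566695 -118.02935786  197.82648449] [-0.28758993  0.63388628 -0.73121899]
```

View pics/g.png

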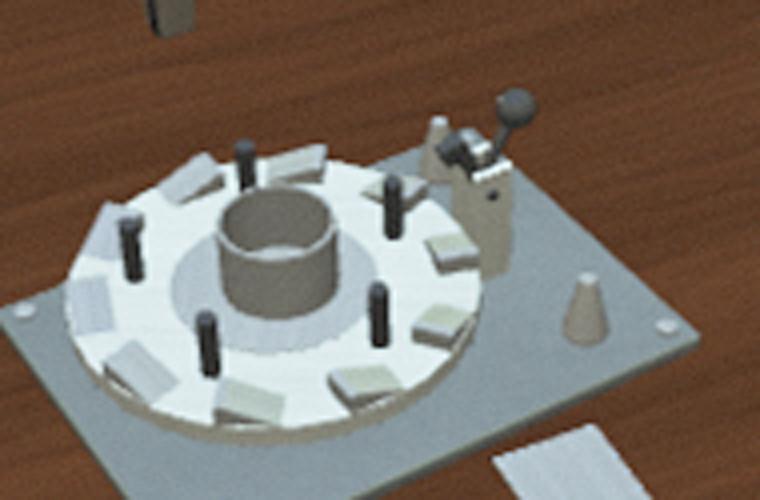

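The pegs at (393,181), (245,147), (131,222), (207,317) and (378,290) are within a few pixels of the predicted one-notch positions. The pawl is still up. Now I'll go to the outer side of the ball.

>>> {"name": "move_arm", "arguments": {
  "deltas": [
    {"offset": [0.2,0.1,0],"turn": [0,0,0]},
    {"offset": [0.4,0.2,0],"turn": [0,0,0]},
    {"offset": [0.6,0.3,0],"turn": [0,0,0]},
    {"offset": [0.8,0.388,0],"turn": [0,0,0]},
    {"offset": [1,0.388,0],"turn": [0,0,0]},
    {"offset": [1,0.388,0],"turn": [0,0,0]}
  ]
}}

```text
t: 8.2
eef_pos: [499.1, 96.0, 195.6]
ee_rot: [-0.002, 0.646, 0.763, -0.001]
force: [-0.1, -0.4, -0.5]
finger_gap: 0.8
grip_force: 0.0
```

>>> {"name": "move_arm", "arguments": {
  "deltas": [
    {"offset": [0.09,0,0],"turn": [0,0,0]},
    {"offset": [0.09,0,0],"turn": [0,0,0]},
    {"offset": [0.09,0,0.15],"turn": [0,0,0]},
    {"offset": [0.09,0,0.3],"turn": [0,0,0]},
    {"offset": [0.09,0,0.39],"turn": [0,0,0]},
    {"offset": [0.09,0,0.39],"turn": [0,0,0]},
    {"offset": [0.09,0,0.39],"turn": [0,0,0]}
  ]
}}

```text
t: 8.9
eef_pos: [497.3, 109.4, 119.3]
ee_rot: [-0.0, 0.648, 0.762, -0.001]
force: [0.8, -0.3, 0.2]
finger_gap: 0.6
grip_force: 0.0
```

>>> {"name": "move_arm", "arguments": {
  "deltas": [
    {"offset": [-0.05,0,0],"turn": [0,0,0]},
    {"offset": [-0.09,0,0],"turn": [0,0,0]},
    {"offset": [-0.12,0,0],"turn": [0,0,0]},
    {"offset": [-0.15,0,0],"turn": [0,0,0]},
    {"offset": [-0.18,0,0],"turn": [0,0,0]},
    {"offset": [-0.21,0,0],"turn": [0,0,0]},
    {"offset": [-0.24,0,0],"turn": [0,0,0]},
    {"offset": [-0.27,0,0],"turn": [0,0,0]},
    {"offset": [-0.3,0,0],"turn": [0,0,0]},
    {"offset": [-0.33,0,0],"turn": [0,0,0]},
    {"offset": [-0.34,0,0],"turn": [0,0,0]},
    {"offset": [-0.34,0,0],"turn": [0,0,0]}
  ]
}}

```text
t: 10.1
eef_pos: [508.5, 42.9, 119.6]
ee_rot: [-0.0, 0.648, 0.762, -0.0]
force: [-0.1, -0.3, 0.5]
finger_gap: 0.8
grip_force: 0.0
```

>>> {"name": "move_arm", "arguments": {
  "deltas": [
    {"offset": [0.1,0,-0.05],"turn": [0,0,0]},
    {"offset": [0.3,0,-0.2],"turn": [0,0,0]},
    {"offset": [0.5,0,-0.4],"turn": [0,0,0]},
    {"offset": [0.6,0,-0.5],"turn": [0,0,0]},
    {"offset": [0.6,0,-0.5],"turn": [0,0,0]},
    {"offset": [0.6,0,-0.5],"turn": [0,0,0]}
  ]
}}

```text
t: 10.7
eef_pos: [489.0, 162.0, 219.6]
ee_rot: [0.0, 0.647, 0.763, 0.0]
force: [-0.1, -0.1, -0.3]
finger_gap: 0.4
grip_force: 0.0
```

```bash
python3 - <<'E'
from h import *
print(read_state()['eef_pos'],read_state()['force'])
a=camera("scene")[165:290,205:395,::-1]
cv2.imwrite("pics/i.png",cv2.resize(a,None,fx=4,fy=4,interpolation=2))
p=camera_params("top");im=camera("top")[:,:,::-1];cv2.imwrite("pics/top2.png",im)
E
```

```text
[489.01573292 161.99507525 219.58934573] [-0.10173194 -0.13647312 -0.28892603]
```

View pics/i.png

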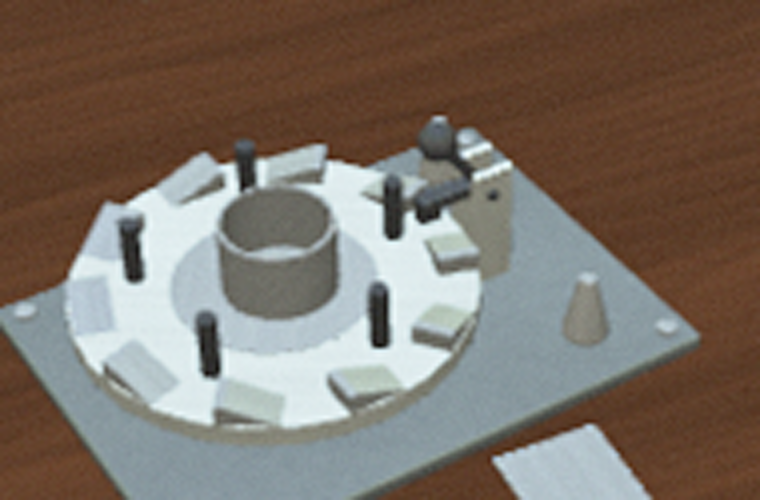

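The pawl has dropped between two teeth. The ball is at crop (437,138), which is full-image (314.2,199.5), against (314.0,199.3) at the start. I'll check this numerically, then hand in.

```bash
python3 - <<'E'
from h import *
a=cv2.imread("pics/scene0.png");b=camera("scene")[:,:,::-1].copy()
up=lambda x:cv2.resize(x,None,fx=4,fy=4,interpolation=2)
t=up(a[192:206,306:322]);r=cv2.matchTemplate(up(b[182:216,296:332]),t,cv2.TM_CCOEFF_NORMED)
_,v,_,l=cv2.minMaxLoc(r);d=np.array(l)/4-10;print(v,d)
if v>.85 and abs(d).max()<=.75: print(hand_in())
E
```

```text
0.9965198040008545 [0. 0.]
the job is handed in; nothing more can be done
None
```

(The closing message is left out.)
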